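# Seat the grinder cup and take off its cap, whichever way it unscrews

### The arm

A 6-joint arm with a two-finger parallel gripper is mounted at the origin on a cart in front of the work surface, level with it; the furniture and walls round the work are solid. World frame = base frame: x ahead of the robot, y to its left, z up, the work surface at z = 0. Lengths are in m, angles in rad, forces in N, time in s.
With the tool pointing down it reaches from about 0.35 to 0.8 m from the base axis. Payload 7.3 kg.
Tool frame: the origin (TCP) lies between the finger pads; the fingertips stand 25 mm ahead of it and the grasp point (between the pads) lies 6 mm ahead of it (r.tip_extent is the distance from the TCP to the fingertips, in m); z points along the fingers, y is the direction in which the jaws open and shut (so a half turn about z gives the same grasp; the last joint's range is limited). The gripper opens to 85 mm and grips with 20 to 120 N. Pads are 22 mm wide; open, the fingers measure 114 mm over their backs; the gripper's body (76 mm by 85 mm) begins 54 mm behind the grasp point. The pads swing forward as they close: fully open they stand 13 mm farther back than shut.
Start: joints at [-1.383, 0.342, 1.524, -0, 1.275, -0.146], TCP at [0.172, -0.496, 0.256] pointing down, gripper open.
Joint ranges: [-2.53, 2.53], [-0.77, 2.02], [0.04, 2.7], [-1, 4.14], [0.28, 2.66], [-3.11, 3.11]. Speed limits (rad/s): [2.57, 2.57, 3.14, 3.14, 3.14, 3.14].

### API

Orientations are given as a unit quaternion [x, y, z, w].
In Python, from workcell import r, command_gripper, optics gives the robot as it stands. The module is installed in compiled form; this text tells all that it offers. Calls block until the motion is done:
- r.reach(position, orientation): joint-space move of the TCP to a pose.
- r.move_straight(position, orientation=None, speed=0.15, max_force=None): straight line of the TCP; orientation=None keeps the orientation; speed is the mean speed in m/s. With max_force (N) it stops when the force on the tool has changed by that much, and returns True; else False.
- r.movej(angles): joint-space move.
- command_gripper(opening, force=None): finger opening in m; force is the grip in N (None keeps the last); returns when the fingers have stopped.
- r.hold(seconds).
- r.solve_ik(position, orientation): joint angles nearest the present ones, or None.
- r.read_state(): the state.
- optics.get_image(name): name is "side" or "top" or "wrist"; returns (picture, depth): 420x560x3 uint8, red, green, blue; 420x560 float32, m along the optical axis (not along the pixel's ray), 0 where there is no reading.
- optics.camera_model(name): a dict with "K" (3x3 intrinsics, pixels), "k1" (the pictures are not rectified: a ray, as slopes to the right and down, at radius r is drawn at 1 + k1 r^2 times it, then the intrinsics apply), "R" (3x3) and "t" (3): a world point X has camera coordinates R X + t; the wrist camera has in their place "tool_from_camera" (4x4, takes a point from camera to tool coordinates, whose origin is the TCP and whose axes are the flange's). Camera axes: x right, y down, z forward; pixel columns grow to the right and rows downward; lengths in m; the calibration is good to about 2 mm. A picture is of the moment at which its call begins: read the wrist's pose just before it. camera_model takes no time and is no camera call.
A pose or a line that the arm cannot do raises r.PlanningError and nothing moves.
- r.finish_job(): hands the job in, once; it reports no verdict.
The state is a dict: "time_s": time; "joint_positions": joint angles; "dq": joint speeds; "tau": joint torques, N m; "eef_pos": TCP position; "eef_rot": TCP orientation; "contact_force": force on the tool from outside, world axes, zero at the start; "torque": the same for the moment, N m; "grip_width": finger opening in m.
Only numpy, scipy, OpenCV 4.12 (cv2) and the standard library are available. Lean on these libraries where they do the work, as an engineer would, in place of code of your own. Each camera call takes 0.05 s, during which the arm holds its last target. There are 200 camera calls.

### The job

Take the steel grinder cup that stands on the round wooden board and seat it fully home in the square seat of the cream spice grinder, which will keep it from turning, then unscrew its black cap. Nobody remembers whether this cup has an ordinary or a reverse thread, so feel it: try one way, and if it is blocked turn it the other way, until the cap comes free. Finish still holding the cap in the gripper, level and a hand's breadth above the cup, with the cup left fully seated; leave the other cup on the stone tray and everything else where it stands.

Things in the scene. Friction and masses are not known exactly. Their poses are not given: they have to be found in the camera images.
- grinder: spice grinder's motor base, cream, fixed, 124x124 mm and 82 mm high, with an aluminium top plate 104x104 mm holding a square seat. Origin: centre of its underside; x and y square to its sides, the switch knob is on its -x side.
- grinder_seat (a point): centre of the floor of the grinder's seat, 66 mm above the worktop, axes as the grinder's. The seat is a square hole 61x61 mm and 16 mm deep, its upper 5 mm flared at 45 degrees to 71 mm. A cup is fully home when its underside rests on this floor.
- round_board: round wooden board, 203 mm across, fixed, its top 12 mm above the worktop. Origin: centre of its underside.
- stone_tray: oval stone tray, 230x130 mm, 12 mm thick, fixed, at the back of the worktop; holds the other cup and a spice jar. Origin: centre of its underside, x along its length.
- cup_1: steel grinding cup, 0.36 kg, square, 58x58 mm, 50 mm high to its flat shoulder, with a black cap on its 33 mm round neck: 81.5 mm in all. Origin: centre of its underside, z up, x and y square to its sides; it fits the grinder in any quarter turn. cup_1 and cup_2 look the same; one stands on the wooden board, the other on the stone tray, and which is which changes.
- cup_2: the other grinding cup, same size, look and origin as cup_1. One of the two cups has a right-hand thread (its cap loosens counter-clockwise seen from above), the other a left-hand thread (loosens clockwise); it cannot be seen which.
- cap_1: round ribbed black cap of cup_1, 55 mm wide, 30 mm high, 45 g. Origin: centre of its underside, z up, 51.5 mm above the cup's underside and 1.5 mm above its shoulder (the cup is wider than the cap, so fingertips must stop above the shoulder to grip the cap). At the start its x axis lies along the cup's, within 2 degrees.
- cap_2: cap of cup_2, same as cap_1. Turned the tightening way a cap meets a hard stop within about 5 degrees. Turned the loosening way it goes easily, climbs about 2 mm, lifts straight off from 55 degrees on and meets the next stop at 85; 70 is best. Before 55 degrees it cannot be pulled off: the cup comes with it. The cup itself has 3 degrees of play in the seat.
- turmeric_jar: glass spice jar of yellow powder with a black cap, 49 mm wide, 108 mm high, on the stone tray; loose bystander, to be left alone. Origin: centre of its underside.
- mug_cream: striped mug, 83x115 mm, 86 mm high; loose bystander, to be left alone. Origin: centre of its underside.
- mug_grey: white mug with a rust-red inside, 89x120 mm, 98 mm high; loose bystander, to be left alone. Origin: centre of its underside.
- egg_cup: white egg cup, 49 mm wide, 64 mm high; loose bystander, to be left alone. Origin: centre of its underside.
Things that resemble listed ones, but are neither listed nor needed, are in the scene too. Leave any blue or orange look-alike of the cup_1 alone.

How it is judged:
By the outcome, as a careful person would: the job done as asked, in the order asked, and still so for the second after the job is handed in, while the arm keeps its last pose, push and grip.
It also fails if it takes over 54 s, if anything falls off the work surface, if the arm or the gripper's body presses on something with over 40 N, if the wrist force passes 120 N, or if a joint passes its speed limit or range.

## Working session

There is one attempt and no reset: what is moved stays moved. The work goes in short steps, each a Python script; the robot and the scene stay as the last script left them, time stands still between calls to the robot, and variables do not carry over. Pictures are saved under pics/ and viewed, about 8 in all and at most 12, crops included, and the job is handed in when it is done.

```bash
mkdir -p pics; python3 - <<'E'
from workcell import r, optics
import cv2, numpy as np
for n in ("top","side"):
    im,d=optics.get_image(n); cv2.imwrite(f"pics/{n}0.png",im[...,::-1]); np.savez(f"{n}0.npz",im=im,d=d)
    m=optics.camera_model(n); print(n,m)
print(optics.camera_model("wrist")); print(r.read_state())
print(r.tip_extent)
E
```

```text
top {'K': array([[427.59944148,   0.        , 282.36204837],
       [  0.        , 427.59944148, 214.97949992],
       [  0.        ,   0.        ,   1.        ]]), 'k1': 0.02311910418889703, 'R': array([[-8.01001646e-03, -9.99967872e-01,  3.06143503e-04],
       [-9.91507533e-01,  7.90250539e-03, -1.29808946e-01],
       [ 1.29802356e-01, -1.34331538e-03, -9.91538977e-01]]), 't': array([-0.05907542,  0.58072988,  1.16462436])}
side {'K': array([[435.80948431,   0.        , 282.22944642],
       [  0.        , 435.80948431, 216.79267172],
       [  0.        ,   0.        ,   1.        ]]), 'k1': 0.03996118471055467, 'R': array([[ 0.99319397, -0.11504231,  0.01819371],
       [-0.05213902, -0.57882914, -0.81378028],
       [ 0.10415021,  0.80729306, -0.58088781]]), 't': array([-0.57675546,  0.05306062,  0.96414451])}
{'K': array([[302.19407934,   0.        , 276.09059899],
       [  0.        , 302.19407934, 213.80958093],
       [  0.        ,   0.        ,   1.        ]]), 'k1': -0.03581564630663315, 'tool_from_camera': array([[-4.52429227e-04, -9.57155305e-01, -2.89574718e-01,
   
[... 291 characters left out ...]
0.1, 'joint_positions': array([-1.38301128e+00,  3.42678155e-01,  1.52491985e+00, -4.28727573e-05,
        1.27540394e+00, -1.46005012e-01]), 'dq': array([-2.83545912e-03, -1.39595822e-03, -2.36831193e-03, -8.58049217e-04,
       -3.19579605e-04,  9.05855920e-05]), 'tau': array([ 2.14395703e-03, -4.34447730e+01, -2.46489966e+01, -1.80469251e-04,
        4.67869322e-03,  1.23775004e-05]), 'eef_pos': array([ 0.17194983, -0.49569933,  0.25568297]), 'eef_rot': array([ 9.86104037e-01,  1.66127452e-01, -3.52180743e-05, -7.04065321e-04]), 'contact_force': array([-0.61311045,  0.09051352, -0.53571579]), 'torque': array([ 0.04126243,  0.00786796, -0.03241025]), 'grip_width': 0.0853369962479797}
0.025
```

View pics/top0.png

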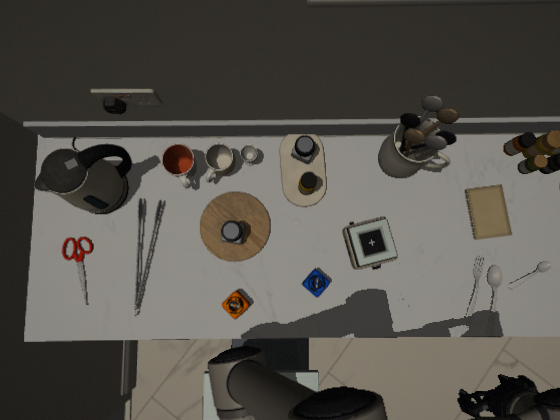

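View pics/side0.png

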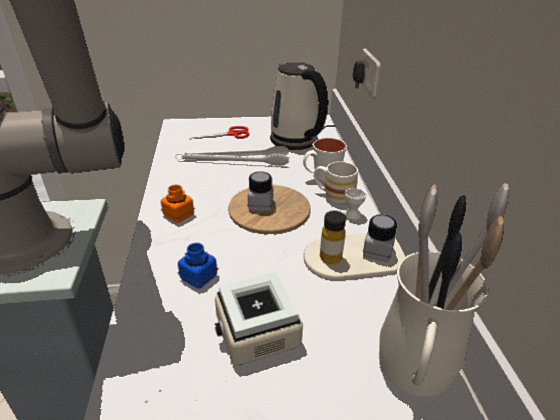

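The top view shows the board cup at (232,231) and the grinder at (371,243) with its knob at (347,236). The tray with the other cup is at (305,148), and the blue and orange decoys are near the front edge. Next I'll measure poses from depth.

```bash
cat > h.py <<'E'
import numpy as np, cv2
from scipy.spatial.transform import Rotation as Rn
from workcell import r, command_gripper, optics
def cloud(name, im=None, d=None):
    """returns picture, world points (H,W,3) (nan where no depth)"""
    m=optics.camera_model(name)
    if name=="wrist":
        s=r.read_state(); T=np.eye(4); T[:3,:3]=Rn.from_quat(s["eef_rot"]).as_matrix(); T[:3,3]=s["eef_pos"]
        T=T@m["tool_from_camera"]
    else:
        T=np.eye(4); T[:3,:3]=m["R"].T; T[:3,3]=-m["R"].T@m["t"]
    if im is None: im,d=optics.get_image(name)
    v,u=np.mgrid[:420,:560].astype(np.float64)
    K=m["K"]; x=(u-K[0,2])/K[0,0]; y=(v-K[1,2])/K[1,1]
    rd=np.hypot(x,y); ru=rd.copy()
    for _ in range(8): ru=rd/(1+m["k1"]*ru**2)
    s=np.where(rd>0,ru/np.maximum(rd,1e-9),1)
    P=np.stack([x*s*d,y*s*d,d],-1); P[d<=0]=np.nan
    return im, P@T[:3,:3].T+T[:3,3]
def down(yaw):
    """tool z down; tool x axis along world yaw (y then at yaw-90)"""
    return (Rn.from_euler('z',yaw)*Rn.from_quat([1,0,0,0])).as_quat()
def rect(P,mask):
    (cx,cy),(w,h),a=cv2.minAreaRect((P[mask][:,:2]*1000).astype(np.float32))
    return [round(float(t),1) for t in (cx,cy,w,h,a)]
E
python3 - <<'E'
from h import *
for n in ("top","side"):
    f=np.load(n+"0.npz"); im,P=cloud(n,f["im"],f["d"])
    print(n)
    g=[(232,231),(371,243)] if n=="top" else [(260,180),(259,305)]
    for (u,v) in g: print((u,v),P[v,u].round(4))
    X,Y,Z=P[...,0],P[...,1],P[...,2]
    if n=="top":
        c0=P[231,232]; g0=P[243,371]
    def blob(c,rad,z0,z1): return (np.hypot(X-c[0],Y-c[1])<rad)&(Z>z0)&(Z<z1)
    for nm,c,rad,zs in (("cap top",c0,.06,(.085,.1)),("shoulder",c0,.06,(.05,.068)),("cupside",c0,.06,(.025,.1)),("board",c0,.13,(.006,.018)),("plate",g0,.1,(.076,.09)),("floor",g0,.05,(.055,.072))):
        m=blob(c,rad,*zs); print(nm,m.sum(), rect(P,m) if m.sum()>5 else None, np.median(P[m],0).round(4) if m.any() else None)
E
```

```text
top
(232, 231) [0.5309 0.071  0.0939]
(371, 243) [ 0.4973 -0.3025  0.0739]
cap top 331 [534.0, 75.0, 53.0, 53.7, 23.3] [0.5338 0.0738 0.0924]
shoulder 106 [533.9, 73.9, 57.8, 57.6, 79.2] [0.5178 0.0556 0.0568]
cupside 479 [533.9, 73.9, 57.8, 57.6, 79.2] [0.5311 0.0694 0.0909]
board 3329 [554.5, 73.2, 203.5, 201.7, 15.7] [0.5612 0.0719 0.0107]
plate 950 [500.3, -305.2, 106.3, 105.4, 13.5] [ 0.4999 -0.3056  0.0802]
floor 526 [498.1, -295.0, 63.7, 85.0, 13.4] [ 0.5005 -0.3062  0.0653]
side
(260, 180) [0.5337 0.0577 0.0948]
(259, 305) [ 0.5048 -0.3088  0.0724]
cap top 289 [534.9, 73.5, 54.4, 51.7, 84.7] [0.5344 0.0654 0.0948]
shoulder 205 [535.6, 70.5, 60.2, 57.6, 80.9] [0.5347 0.0497 0.0596]
cupside 861 [534.9, 71.0, 60.9, 58.2, 79.2] [0.5344 0.0517 0.0685]
board 2501 [557.7, 67.8, 201.1, 194.8, 13.0] [0.5702 0.0439 0.0135]
plate 2229 [502.1, -305.3, 104.6, 108.5, 14.3] [ 0.5017 -0.3132  0.0826]
floor 882 [490.0, -303.0, 85.0, 54.9, 14.1] [ 0.5007 -0.3007  0.0681]
```

```bash
python3 - <<'E'
from h import *
for k in range(-2,3):
    for nm,p,y in (("cup",(.534,.0735,.25),-10.8),("gr",(.501,-.305,.25),14)):
        q=r.solve_ik(p,down(np.radians(y+90*k))); print(k,nm,None if q is None else np.round(q,2))
r.reach([.501,-.305,.25],down(np.radians(14)))
im,P=cloud("wrist"); cv2.imwrite("pics/w_gr.png",im[...,::-1]); np.savez("w_gr.npz",im=im,P=P)
print(r.read_state()["eef_pos"])
r.reach([.534,.0735,.25],down(np.radians(-10.8)))
im,P=cloud("wrist"); cv2.imwrite("pics/w_cup.png",im[...,::-1]); np.savez("w_cup.npz",im=im,P=P)
s=r.read_state();print(s["eef_pos"],s["time_s"])
a=cv2.imread("pics/w_gr.png");b=cv2.imread("pics/w_cup.png");cv2.imwrite("pics/w1.png",cv2.resize(np.hstack([a,b]),(800,300)))
for n,c,L in (("w_gr",(.501,-.305),(("plate",.09,.077,.088),("floor",.05,.055,.0705),("flare",.05,.0705,.079))),("w_cup",(.534,.0735),(("captop",.06,.088,.1),("shoulder",.06,.055,.068),("board",.13,.006,.018)))):
    P=np.load(n+".npz")["P"]; X,Y,Z=np.moveaxis(P,-1,0)
    for nm,rad,z0,z1 in L:
        m=(np.hypot(X-c[0],Y-c[1])<rad)&(Z>z0)&(Z<z1); print(nm,m.sum(),rect(P,m) if m.sum()>5 else "",np.median(P[m],0).round(4) if m.any() else "")
E
```

```text
-2 cup [-0.01  0.37  1.5  -0.    1.27 -1.39]
-2 gr [-0.68  0.46  1.36 -0.    1.32 -2.49]
-1 cup [-0.01  0.37  1.5  -0.    1.27 -2.96]
-1 gr [-0.68  0.46  1.36 -0.    1.32  2.22]
0 cup [-0.01  0.37  1.5  -0.    1.27  1.75]
0 gr [-0.68  0.46  1.36 -0.    1.32  0.65]
1 cup [-0.01  0.37  1.5  -0.    1.27  0.18]
1 gr [-0.68  0.46  1.36 -0.    1.32 -0.92]
2 cup [-0.01  0.37  1.5  -0.    1.27 -1.39]
2 gr [-0.68  0.46  1.36 -0.    1.32 -2.49]
[ 0.50021996 -0.30607796  0.25003705]
[0.53427973 0.07239144 0.24998231] 3.0333
plate 6999 [502.5, -304.7, 104.2, 104.6, 14.0] [ 0.5084 -0.3033  0.0806]
floor 3500 [501.3, -305.1, 59.7, 61.4, 14.2] [ 0.5023 -0.305   0.0653]
flare 1147 [502.5, -306.4, 89.4, 84.1, 87.2] [ 0.4958 -0.3069  0.0771]
captop 2525 [536.1, 75.0, 54.2, 54.0, 79.7] [0.5371 0.0747 0.0924]
shoulder 415 [538.9, 74.8, 56.2, 52.0, 75.8] [0.5591 0.0686 0.0587]
board 19217 [557.6, 74.3, 201.0, 200.7, 49.3] [0.5768 0.0702 0.0106]
```

View pics/w1.png

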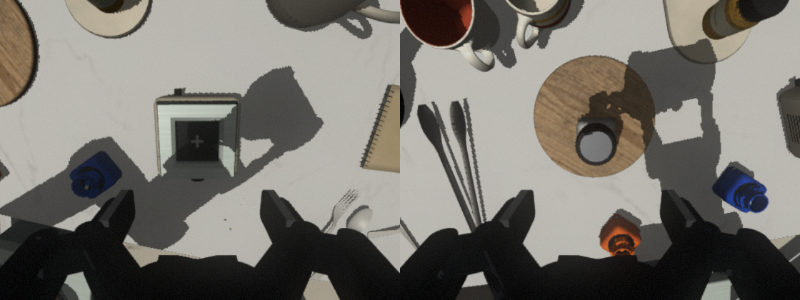

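The left half shows the grinder seat square to the image, with its centre at about (197,142). The right half shows the board cup at (597,142). The wrist measurements agree with the fixed cameras to about 2 mm. I'll grip the cup by its body now.

```bash
python3 - <<'E'
from h import *
q=down(np.radians(-10.8)); c=[.5355,.0745]
r.move_straight([*c,.12],q,speed=.2)
print(r.move_straight([*c,.059],speed=.1,max_force=12), r.read_state()["eef_pos"])
command_gripper(.045,60)
s=r.read_state(); print("w",s["grip_width"],s["eef_pos"],s["contact_force"])
r.move_straight([*c,.22],speed=.2); s=r.read_state(); print("lift",s["grip_width"],s["contact_force"])
r.reach([.502,-.305,.2],down(np.radians(14))); r.hold(.2)
s=r.read_state(); print(s["eef_pos"],s["time_s"],s["grip_width"])
im,P=cloud("wrist"); cv2.imwrite("pics/w2.png",im[...,::-1]); np.savez("w2.npz",im=im,P=P)
X,Y,Z=np.moveaxis(P,-1,0)
for nm,rad,z0,z1 in (("captop",.06,.225,.245),("shoulder",.06,.195,.208),("plate",.09,.077,.088)):
    m=(np.hypot(X-.502,Y+.305)<rad)&(Z>z0)&(Z<z1); print(nm,m.sum(),rect(P,m) if m.sum()>5 else "",np.median(P[m],0).round(4) if m.any() else "")
im,P=cloud("side"); cv2.imwrite("pics/s2.png",im[...,::-1]);
cv2.imwrite("pics/v2.png",np.hstack([cv2.imread("pics/w2.png"),cv2.imread("pics/s2.png")])[:, 100:900])
E
```

```text
False [0.53599322 0.07450334 0.05963826]
w 0.057144760416349506 [0.53600094 0.07443345 0.06001809] [-0.89089966 -0.79375195  6.08145819]
lift 0.05652604491929759 [ 0.30274228 -0.10546311 -4.08233652]
[ 0.50251108 -0.30402553  0.20013962] 7.55 0.05674475348735711
captop 21848 [510.9, -302.6, 40.2, 119.5, 14.3] [ 0.5126 -0.3004  0.2328]
shoulder 3992 [518.0, -299.1, 25.5, 84.3, 14.2] [ 0.523  -0.296   0.1993]
plate 5418 [517.9, -300.5, 72.6, 103.7, 14.1] [ 0.5374 -0.2941  0.0806]
```

View pics/v2.png

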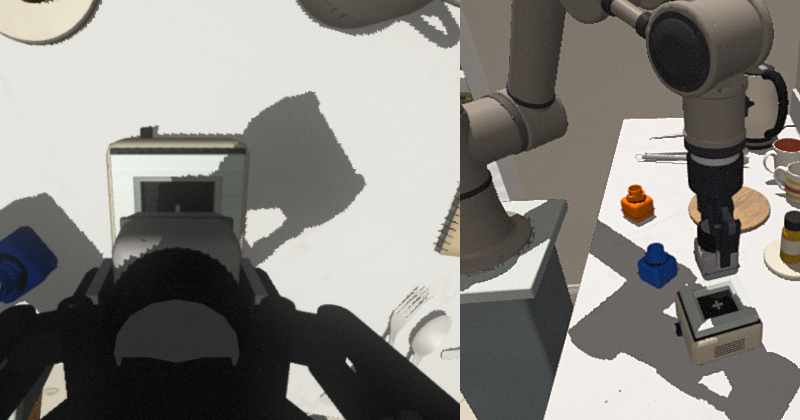

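```bash
python3 - <<'E'
from h import *
P=np.load("w2.npz")["P"]; s=r.read_state(); R=Rn.from_quat(s["eef_rot"]).as_matrix()
print(s["eef_pos"],np.degrees(np.arctan2(R[1,0],R[0,0])),R[2])
Q=(P-s["eef_pos"])@R   # tool coords
x,y,z=np.moveaxis(Q,-1,0)
m=(np.abs(y)<.02)&(np.abs(x)<.08)&(z>-.004)&(z<.008); print("shoulder front x",np.percentile(x[m],[90,98,99.5]),m.sum())
m=(np.abs(y)<.02)&(np.abs(x)<.08)&(P[...,2]>.077)&(P[...,2]<.088); print("plate front x",np.percentile(x[m],[90,98,99.5]))
m=(x>.04)&(x<.08)&(np.abs(y)<.09)&(P[...,2]>.077)&(P[...,2]<.088); print("plate y",np.percentile(y[m],[.5,2,98,99.5]))
m=(x>.022)&(x<.04)&(np.abs(y)<.04)&(z>-.004)&(z<.06); print("cup y",np.percentile(y[m],[.5,2,98,99.5]))
E
```

```text
[ 0.50235886 -0.30433463  0.20013394] 14.061268540092758 [ 1.38173906e-04  1.30049731e-04 -9.99999982e-01]
shoulder front x [0.02872611 0.02922555 0.02941287] 1903
plate front x [0.05061317 0.05212599 0.05219936]
plate y [-0.05135125 -0.04966924  0.04947268  0.05104742]
cup y [-0.02899782 -0.02720002  0.02500081  0.02700733]
```

```bash
python3 - <<'E'
from h import *
c=[.502,-.3045]
r.move_straight([*c,.14],speed=.15)
hit=r.move_straight([*c,.110],speed=.03,max_force=15); r.hold(.2); s=r.read_state()
print(hit,s["eef_pos"],s["contact_force"],s["torque"],s["grip_width"],s["time_s"])
E
```

```text
True [ 0.50177038 -0.30438869  0.11404703] [-1.12033545  0.89556557  6.34458697] [0.02532982 0.00191707 0.05138121] 0.056681079876569423 9.2083
```

The contact height of 0.1140 matches what I expected for a fully seated cup (0.066+0.048). I'll release, rise and check.

```bash
python3 - <<'E'
from h import *
command_gripper(.085)
r.move_straight([.502,-.3045,.25],speed=.2); r.hold(.1)
s=r.read_state(); print(s["eef_pos"],s["grip_width"],s["time_s"],s["contact_force"])
im,P=cloud("wrist"); np.savez("w3.npz",P=P); cv2.imwrite("pics/w3.png",im[...,::-1])
R=Rn.from_quat(s["eef_rot"]).as_matrix(); Q=(P-s["eef_pos"])@R; x,y,_=np.moveaxis(Q,-1,0); Z=P[...,2]
for nm,rad,z0,z1 in (("captop",.05,.14,.155),("shoulder",.05,.109,.122),("plate",.09,.077,.088)):
    m=(np.hypot(x,y)<rad)&(Z>z0)&(Z<z1); print(nm,m.sum(),rect(Q,m),np.percentile(Z[m],[10,50,90]).round(4))
E
```

```text
[ 0.50143803 -0.30404991  0.24826904] 0.08503070678763465 10.5417 [ 0.17276802  0.38972838 -0.50120747]
captop 3786 [1.5, 0.3, 55.0, 54.2, 40.0] [0.1453 0.1465 0.1473]
shoulder 590 [18.8, 0.7, 55.8, 21.1, 89.2] [0.1102 0.1128 0.1151]
plate 5893 [1.9, 1.9, 104.4, 103.8, 89.9] [0.0795 0.0806 0.0816]
```

View pics/w3.png

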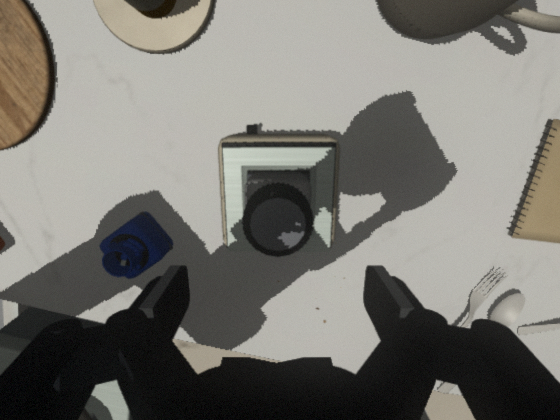

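The cup is square in the seat. Its cap is at pixel (278,218) with its top at 0.1465, against 0.1475 nominal and a plate reading 1.4 mm low, so it is fully home. Now I'll grip the cap and feel the thread.

```bash
python3 - <<'E'
from h import *
c=[.5029,-.3042]
r.move_straight([*c,.17],down(np.radians(14)),speed=.15)
print(r.move_straight([*c,.1445],speed=.06,max_force=10))
s=r.read_state(); print(s["eef_pos"],s["contact_force"])
command_gripper(.045,50); r.hold(.1)
s=r.read_state(); print("w",s["grip_width"],s["eef_pos"],s["contact_force"].round(2),s["torque"].round(3),s["time_s"])
for a in (2,4,6,8,10,12):
    r.movej(r.solve_ik([*c,.1445],down(np.radians(14+a)))); r.hold(.05); s=r.read_state()
    R=Rn.from_quat(s["eef_rot"]).as_matrix()
    print(a,"yaw",np.degrees(np.arctan2(R[1,0],R[0,0])).round(2),s["contact_force"].round(1),"T",s["torque"].round(3),s["tau"][5].round(3),round(s["time_s"],2))
    if abs(s["torque"][2])>1.0: break
E
```

```text
False
[ 0.50285286 -0.30418986  0.1442635 ] [-0.4963749   0.27420957  0.55182214]
w 0.053013364427746394 [ 0.50321141 -0.30442302  0.14535695] [-0.79  1.39  6.16] [ 0.196  0.181 -0.037] 12.3583
2 yaw 16.01 [0.3 1.6 5.5] T [0.144 0.001 0.047] -0.001 12.66
4 yaw 18.0 [0.8 0.9 4.4] T [ 0.183 -0.016  0.087] -0.007 12.96
6 yaw 20.01 [0.3 1.4 5.8] T [ 0.209 -0.094 -0.005] -0.012 13.26
8 yaw 22.01 [0.3 1.3 5.4] T [ 0.253 -0.071 -0.005] -0.021 13.56
10 yaw 24.0 [1.5 1.5 5.3] T [ 0.302 -0.065 -0.001] -0.041 13.86
12 yaw 26.0 [0.8 3.2 5.3] T [ 0.439  0.006 -0.057] -0.053 14.16
```

Torque stays near zero past 8°, which is beyond the stop and the seat play. So counter-clockwise looks like the loosening way. I'll continue to 70° while raising about 2 mm and watching the force.

```bash
python3 - <<'E'
from h import *
c=[.5029,-.3042]
for a in (20,30,40,50,60,70):
    r.movej(r.solve_ik([*c,.1445+.002*a/70],down(np.radians(14+a)))); r.hold(.05); s=r.read_state()
    R=Rn.from_quat(s["eef_rot"]).as_matrix()
    print(a,"yaw",np.degrees(np.arctan2(R[1,0],R[0,0])).round(2),s["eef_pos"].round(4),s["contact_force"].round(1),"T",s["torque"].round(3),s["tau"][5].round(3),s["grip_width"].round(4),round(s["time_s"],2))
    if abs(s["torque"][2])>.8 or abs(s["tau"][5])>.8: print("stop");break
E
```

```text
Traceback (most recent call last):
AttributeError: 'float' object has no attribute 'round'
```

```bash
python3 - <<'E'
from h import *
c=[.5029,-.3042]
for a in (20,30,40,50,60,70):
    r.movej(r.solve_ik([*c,.1445+.002*a/70],down(np.radians(14+a)))); r.hold(.05); s=r.read_state()
    R=Rn.from_quat(s["eef_rot"]).as_matrix()
    print(a,"yaw",np.degrees(np.arctan2(R[1,0],R[0,0])).round(2),s["eef_pos"].round(4),s["contact_force"].round(1),"T",s["torque"].round(3),round(float(s["tau"][5]),3),round(s["grip_width"],4),round(s["time_s"],2))
    if abs(s["torque"][2])>.8: print("stop");break
im,P=cloud("side"); cv2.imwrite("pics/s4.png",cv2.resize(im[200:380,160:360,::-1],None,fx=3,fy=3))
E
```

```text
20 yaw 34.01 [ 0.5031 -0.3042  0.1458] [-0.3  0.7  5.2] T [0.279 0.257 0.004] 0.015 0.0535 14.77
30 yaw 44.02 [ 0.503  -0.3038  0.1462] [-1.9  2.7  8. ] T [0.493 0.34  0.042] -0.032 0.0532 15.11
40 yaw 54.02 [ 0.5027 -0.3036  0.1464] [-2.   3.8  7.6] T [0.624 0.502 0.082] -0.029 0.0529 15.45
50 yaw 64.02 [ 0.5023 -0.3032  0.1462] [-2.5  4.2  5.7] T [0.718 0.511 0.008] -0.04 0.0534 15.79
60 yaw 73.77 [ 0.5023 -0.3039  0.1459] [-2.2  1.6  1. ] T [ 0.319  0.474 -0.042] -0.111 0.0533 16.13
70 yaw 83.69 [ 0.5028 -0.3042  0.1462] [-1.6  0.8 -1. ] T [0.133 0.276 0.007] -0.091 0.0531 16.48
```

View pics/s4.png

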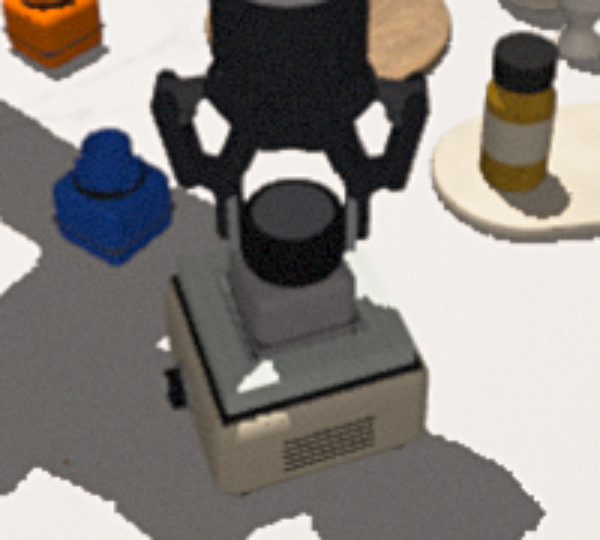

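The cap is between the pads with the fingertips clear of the shoulder, and the cup is square in the seat. Next is a small test lift of 8 mm, still inside the seat depth, to read the weight.

```bash
python3 - <<'E'
from h import *
c=[.5029,-.3042]
print(r.move_straight([*c,.1545],speed=.03,max_force=12)); r.hold(.4)
for _ in range(3):
    r.hold(.1); s=r.read_state(); print(s["eef_pos"].round(4),s["contact_force"].round(2),s["torque"].round(3),s["grip_width"],s["time_s"])
im,P=cloud("side"); cv2.imwrite("pics/s5.png",cv2.resize(im[200:380,160:360,::-1],None,fx=3,fy=3))
E
```

```text
False
[ 0.5028 -0.3041  0.1545] [-3.62  2.24  3.53] [ 0.309  0.636 -0.005] 0.05318671863175904 17.4417
[ 0.5029 -0.3042  0.1545] [-2.76  1.89 -0.06] [ 0.231  0.51  -0.011] 0.05312324115245734 17.5417
[ 0.503  -0.3042  0.1544] [-1.33  0.71  1.17] [0.225 0.479 0.024] 0.05316635596779393 17.6417
```

View pics/s5.png

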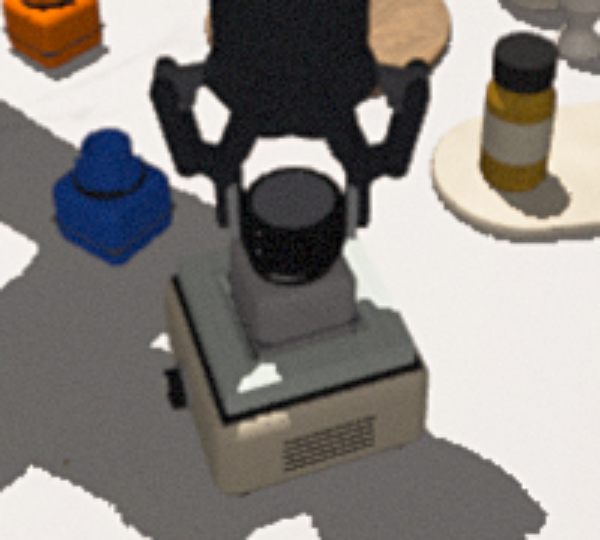

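The cup stayed down and the cap moved up, so the cap is free, but it looks tilted toward the camera. I'll measure the tilt with depth.

```bash
cat >> h.py <<'E'
def captilt(zc):
    im,P=cloud("side"); X,Y,Z=np.moveaxis(P,-1,0)
    m=(np.hypot(X-.503,Y+.304)<.02)&(np.abs(Z-zc)<.012)
    Q=P[m]
    for _ in range(4):
        A=np.c_[Q[:,:2]-[.503,-.304],np.ones(len(Q))]; co=np.linalg.lstsq(A,Q[:,2],rcond=None)[0]
        e=Q[:,2]-A@co; Q=Q[np.abs(e)<max(.0015,1.5*e.std())]
    n=np.r_[-co[:2],1]; n/=np.linalg.norm(n)
    print("cap top n",len(Q),"z",co[2].round(4),"normal",n.round(3),"tilt deg",np.degrees(np.arccos(n[2])).round(1),"rms",e.std().round(5))
    m=(np.hypot(X-.503,Y+.304)<.05)&(Z>.09)&(Z<.12); print("shoulder z",np.percentile(Z[m],[50,95,99]).round(4))
    return im
E
python3 - <<'E'
from h import *
captilt(.1565); s=r.read_state(); print(Rn.from_quat(s["eef_rot"]).as_matrix().round(3).tolist(), s["contact_force"].round(2))
im,P=cloud("wrist"); cv2.imwrite("pics/w6.png",im[...,::-1]); R=Rn.from_quat(s["eef_rot"]).as_matrix()
E
```

```text
cap top n 328 z 0.1583 normal [-0.006 -0.005  1.   ] tilt deg 0.5 rms 0.00063
shoulder z [0.1113 0.1183 0.1193]
[[0.105, 0.995, 0.0], [0.995, -0.105, -0.0], [-0.0, 0.0, -1.0]] [-2.56  1.65  0.8 ]
```

View pics/w6.png

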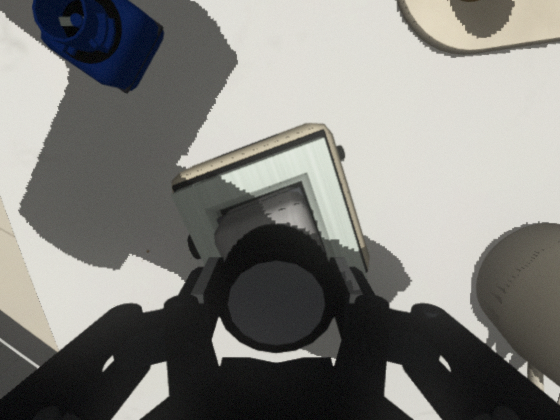

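The cap is level (0.5° tilt); the apparent lean was the neck showing below it. The wrist view shows the cup still square in the seat. I'll lift straight to a hand's breadth above and check.

```bash
python3 - <<'E'
from h import *
c=[.5029,-.3042]
print(r.move_straight([*c,.180],speed=.05,max_force=12)); r.hold(.1)
s=r.read_state(); print(s["contact_force"].round(2),s["grip_width"])
print(r.move_straight([*c,.250],speed=.1,max_force=12)); r.hold(.5)
s=r.read_state(); print(s["eef_pos"].round(4),s["contact_force"].round(2),s["grip_width"],s["time_s"])
im=captilt(.2535); cv2.imwrite("pics/s7.png",cv2.resize(im[130:380,160:400,::-1],None,fx=2.4,fy=2.4))
E
```

```text
False
[-0.01  0.39 -0.5 ] 0.05296804571446203
False
[ 0.5029 -0.3042  0.2499] [-0.82 -0.41 -0.32] 0.05318723078935424 19.9
cap top n 345 z 0.2537 normal [-0.005 -0.001  1.   ] tilt deg 0.3 rms 0.00055
shoulder z [0.1126 0.1186 0.1196]
```

View pics/s7.png

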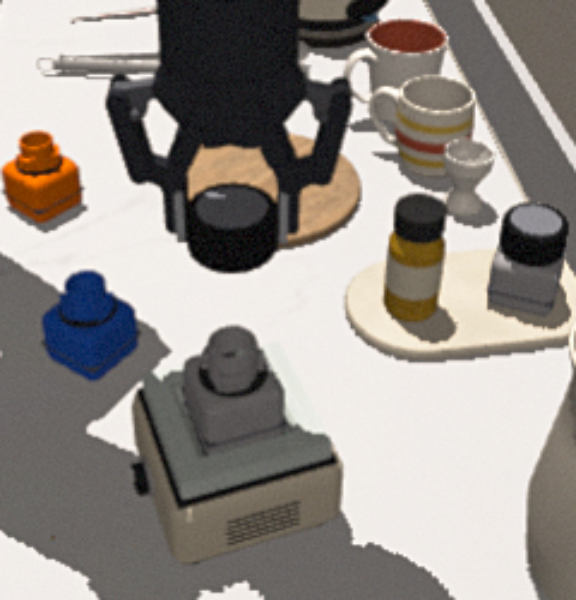

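The bare cup neck is at (235,350) with the cup still square in the seat. The cap is level in the jaws at (232,225), and the bystanders haven't moved. One last check is the cup's height relative to the plate, then I'll hand in.

```bash
python3 - <<'E'
from h import *
a=np.radians(14); 
for n in ("side","wrist","top"):
    im,P=cloud(n); d=P[...,:2]-[.5023,-.3045]; x=d[...,0]*np.cos(a)+d[...,1]*np.sin(a); y=-d[...,0]*np.sin(a)+d[...,1]*np.cos(a); Z=P[...,2]
    k=np.maximum(abs(x),abs(y))
    sh=(k<.026)&(np.hypot(x,y)>.025)&(Z>.105)&(Z<.13); pl=(k>.042)&(k<.049)&(Z>.07)&(Z<.095)
    if sh.sum()>5 and pl.sum()>5: print(n,sh.sum(),"shoulder-plate",np.median(Z[sh])-np.median(Z[pl]),"(home: .034)",np.percentile(Z[sh],[10,90]).round(4))
    else: print(n,sh.sum(),pl.sum())
E
```

```text
side 155 shoulder-plate 0.033134480086529916 (home: .034) [0.1147 0.1179]
wrist 677 shoulder-plate 0.03286014296388515 (home: .034) [0.1123 0.1151]
top 30 shoulder-plate 0.033048784538931564 (home: .034) [0.1111 0.117 ]
```

```bash
python3 -c "
from workcell import r
s=r.read_state(); print(s['time_s'],s['grip_width']); print(r.finish_job())"
```

```text
20.1 0.05302963508264284
the job is handed in; nothing more can be done
None
```

The job is done and handed in at 20.1 s of the 54 s allowed: the cup is seated and its cap is off and held above it.

- **Seating:** I gripped the cup from the round board by its body and lowered it into the grinder seat. It stopped at the height expected for fully home.
- **Unscrewing:** I regripped the cap and turned it counter-clockwise. It passed the 5° stop and the seat play with almost no resistance, so I did not need to try the other way. After 70° the cap lifted off, so this cup has an ordinary right-hand thread.
- **Last checks:** The cap is level to 0.3°, still gripped at 53 mm, with its underside about 11 cm above the cup's shoulder. The cup's shoulder stands 33 mm above the grinder plate in all three cameras. Fully home is 34 mm, and the 1 mm gap is within the calibration error. In the last side picture the other cup, the jar, both mugs, the egg cup and the look-alikes all appear undisturbed.
- **One point of doubt:** Closing the gripper on the cap gave about 6 N upward and moved the tool about 1 mm. The fingertips may have brushed the cup's shoulder then. The reading fell to about zero after the lift, and the cup stayed seated.

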